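Slide the heating bath's cover home and start the bath

TASK

The round cover of the heating bath has been left pushed aside on the lid. With your fingertips, gently push it back across the lid until it drops into its seat and lies flat there; slide it only, do not pinch it by the knob or lift it. Then press the green start button on the bath's console right down and let it come back up, and leave the blue flask weight, the flask and the bottle where they are.

Things in the scene. Friction and masses are not known exactly. Their poses are not given: they have to be found in the camera images.
- bath: white heating bath, fixed, 260 mm (its x) by 430 mm (its y). Origin on the bench under the centre of the round opening; z up. Its level steel lid, upper face 155 mm above the bench, spans x -130..130, y -170..170 mm. A white console, top 130 mm above the bench, joins it at y -170..-260 mm, with a fixed black knob (x -75, 17 mm tall), the start button (x -5) and a display (x 62), all at y -215
- seat (a point): centre of the floor of the round seat in the middle of the lid (96 mm diameter, 5 mm deep, with a 58 mm opening in its floor), 150 mm above the bench; the middle of the cover's underside belongs here
- cover: loose metal disc, 92 mm diameter, 6 mm thick, with a black knob at its centre (24 mm diameter, 11 to 23 mm above the underside, on a 12 mm stem); 0.15 to 0.3 kg; origin: centre of its underside. Starts flat on the lid, 90 to 120 mm from the seat's centre. Slides at 0.5 to 3 N. Its front edge dips in about 14 mm from centred, all of it drops in within 2 mm; seated, it stands 1 mm above the lid
- start (a joint): green start button on the console: 0 up, 0.005 (m) fully pressed; springs back; about 5 N to press fully
- start_top (a point): centre of the top face of the green start button (26 mm diameter, in a black round collar of 42 mm); about 151 mm above the bench when up; it is pressed straight down
- weight: blue ring-shaped flask weight lying loose on the lid on the other side of the opening: 68 mm outer and 42 mm inner diameter, 14 mm tall, 0.3 kg; origin at the centre of its underside; to be left alone
- flask: conical glass flask standing on the bench to the left of the bath, 82 mm base diameter, 134 mm tall; origin at the centre of its underside; to be left alone
- bottle: amber bottle with a blue cap standing on the bench to the right of the bath, 64 mm diameter, 150 mm tall; origin at the centre of its underside; to be left alone

How it is judged:
By the outcome, as a careful person would: the job done as asked, in the order asked, and still so for the second after the job is handed in, with the robot touching nothing.
It also fails if it takes over 45 s, if anything falls off the work surface, if the arm or the gripper's body presses on something with over 40 N, if the wrist force passes 120 N, or if a joint passes its speed limit or range.

ROBOT

A 7-joint arm with a two-finger parallel gripper is mounted at the origin on the work surface. World frame = base frame: x ahead of the robot, y to its left, z up, the work surface at z = 0. Lengths are in m, angles in degrees, forces in N, time in s.
With the tool pointing down it reaches from about 0.425 to 0.875 m from the base axis. Payload 4.7 kg.
Tool frame: the origin (TCP) lies midway between the tips of the shut fingers; the grasp point (between the pads) lies env.grip_point_offset behind it (env.grip_point_offset is the distance from the TCP to the grasp point, in m); z points along the fingers, y is the line along which they close (so a half turn about z gives the same grasp; the last joint's range is limited). The gripper opens to 87 mm and grips with 3 to 60 N. Pads are 19 mm wide; open, the fingers measure 117 mm over their backs; the gripper's body (75 mm by 190 mm) begins 51 mm behind the grasp point.
Start: joints at [71.625, 18.392, -4.016, 83.108, 1.295, 78.541, -3.26], TCP at [0.214, -0.614, 0.223] pointing down, gripper open.
Joint ranges: [-163.93, 163.93], [-17.29, 119.83], [-79.2, 71.16], [3.27, 140.29], [-89.18, 269.18], [5.43, 117.66], [-154.24, 154.24]. Speed limits (degrees/s): [147.25, 147.25, 180, 180, 180, 180, 180].

INTERFACE

Orientations are given as [roll, pitch, yaw] about the fixed x, y, z axes, in that order (R = Rz(yaw) Ry(pitch) Rx(roll)).
In Python, from cell import env gives the robot as it stands.
- The arm moves only by the shell command python3 -m creep 'ROWS' [FORCE]. ROWS is a JSON object of lists of equal length, an entry for each row: "translation": the shift along the tool's x, y, z in units of 0.08 m (1.0 is 0.08 m), a list of three; "turn": the turn, a rotation vector about the tool's x, y, z in units of 180 degrees (1.0 is 180 degrees), a list of three; "grip": the opening, from 0 (shut) to 1 (fully open). In form: {"translation": [[x, y, z], ...], "turn": [[ax, ay, az], ...], "grip": [grip, ...]}. A call has 1 to 5 rows; each row shifts and turns the commanded pose from where the row before left it, along the tool's axes as they then stand; what a row does not reach is not made up. A row lasts 1/8 s, in which the tool goes at most 62.5 mm and 10.7 degrees, less where a joint would pass 70% of its speed; a pose out of reach is approached as far as the arm can. A call with a number of a shift or a turn outside -1 to 1 is refused whole. A call with a gripper value outside its range is refused whole. The fingers move at their own pace and stop on an object; FORCE is the grip in N (left out, the last holds). Time passes only in rows, so rows that do not move let the fingers close. It gives the time, the measured TCP pose, the force, the opening and the grip force at its end, in the units of the state.
- env.get_obs(): the state, without advancing time (a new reading comes with each control period).
- env.read_camera(name): name is "side" or "top" or "wrist"; returns a dict with "frame" (400x640x3 uint8, red, green, blue), "z_map" (400x640 float32, m along the optical axis (not along the pixel's ray), 0 where there is no reading), "K" (3x3 intrinsics, pixels), "D" ([k1, k2, p1, p2, k3] as OpenCV has them; the pictures are not rectified), "rvec" (rotation vector, rad) and "tvec" (3), from world to camera coordinates, as OpenCV has them. Camera axes: x right, y down, z forward; pixel columns grow to the right and rows downward; lengths in m; the calibration is good to about 2 mm. A picture is of the moment at which its call begins.
- env.sign_off(): hands the job in; it is judged then, once.
The state is a dict: "time_s": time; "qpos": joint angles; "joint_velocities": joint speeds; "effort": joint torques, N m; "tool_pos": TCP position; "tool_rot": TCP orientation; "force": force on the tool from outside, world axes, zero at the start; "wrist_torque": the same for the moment, N m; "grip_width": finger opening in m; "grasp_force": force on a finger pad.
Only numpy, scipy, OpenCV 4.12 (cv2) and the standard library are available. Lean on these libraries where they do the work, as an engineer would, in place of code of your own. Each camera call takes 0.05 s, during which the arm holds its last target. There are 200 camera calls.

## Working session

There is one attempt and no reset: what is moved stays moved. The work goes in short steps, Python scripts to look and compute and a shell command to move; the robot and the scene stay as the last step left them, time stands still between calls to the robot, and variables do not carry over. Pictures are saved under pics/ and viewed, at most 10 in all, crops included, and the job is handed in when it is done.

```bash
mkdir -p pics; ls
python3 - <<'E'
from cell import env
import cv2,numpy as np
o=env.get_obs();print({k:np.round(v,4).tolist() for k,v in o.items()},env.grip_point_offset)
for n in("top","side"):
    c=env.read_camera(n);cv2.imwrite(f"pics/{n}0.png",c["frame"][:,:,::-1]);np.savez(f"{n}0.npz",**c)
    R=cv2.Rodrigues(c["rvec"])[0];print(n,(-R.T@np.ravel(c["tvec"])).round(3),c["D"],(c["z_map"]>0).mean())
E
```

```text
pics
{'time_s': 0.0, 'qpos': [71.6272, 18.4396, -4.0163, 83.1763, 1.2935, 78.5401, -3.2602], 'joint_velocities': [-0.0561, -0.0783, -0.0009, -0.0462, -0.0662, -0.0618, 0.0375], 'effort': [0.0001, -49.1288, -0.4035, -31.2533, -0.0638, 0.0437, 0.0002], 'tool_pos': [0.2133, -0.6134, 0.2214], 'tool_rot': [-179.8892, 0.0041, 19.1828], 'force': [0.0319, -0.4047, -0.0924], 'wrist_torque': [-0.0099, 0.037, 0.079], 'grasp_force': 0.0, 'grip_width': 0.0871} 0.0187
top [0.338 0.033 1.282] [-0.06935671  0.          0.          0.          0.        ] 0.99590234375
side [0.048 1.009 0.735] [-0.06977201  0.          0.          0.          0.        ] 0.99606640625
```

View pics/top0.png

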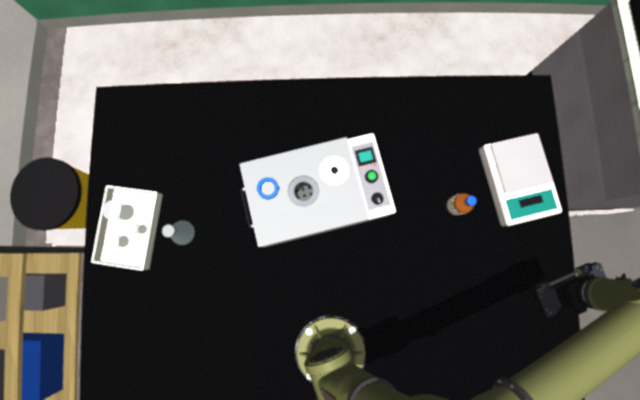

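View pics/side0.png

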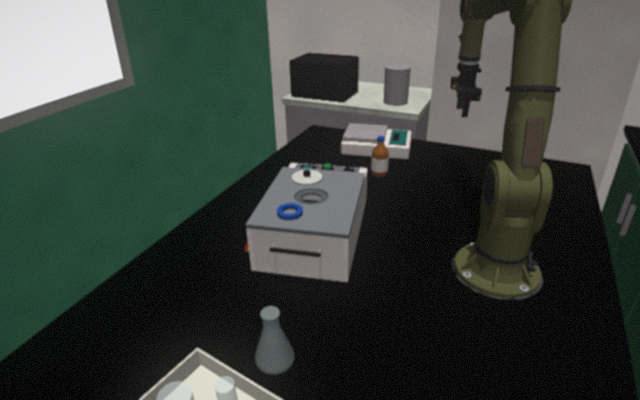

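The top view shows the opening at about (303,190), the cover at (333,170), the green button at (372,176) and the weight at (268,188). The side view agrees with this, so I'll locate them by colour and ray casting.

```bash
cat > h.py <<'E'
import cv2,numpy as np
def ray(c,px,z):
    R=cv2.Rodrigues(c["rvec"])[0];t=np.ravel(c["tvec"]);C=-R.T@t
    p=cv2.undistortPoints(np.array(px,float).reshape(-1,1,2),c["K"],c["D"]).reshape(-1,2)
    d=np.c_[p,np.ones(len(p))]@R
    return C+d*((z-C[2])/d[:,2])[:,None]
def blobs(m,amin=15,off=(0,0)):
    n,l,s,ce=cv2.connectedComponentsWithStats(m.astype(np.uint8))
    return [(int(s[i,4]),*(ce[i]+off).round(2),s[i,:4].tolist()) for i in range(1,n) if s[i,4]>=amin]
E
python3 - <<'E'
from h import *
c=dict(np.load("top0.npz"));f=c["frame"];hsv=cv2.cvtColor(f,cv2.COLOR_RGB2HSV)
x0,y0=235,125;w=np.s_[125:255,235:400]
H,S,V=[hsv[w][:,:,i].astype(int) for i in range(3)]
def show(n,m,z,a=15):
    for b in blobs(m,a,(x0,y0)): print(n,b[:3],b[3],ray(c,[b[1:3]],z)[0].round(4))
show("green",(H>50)&(H<75)&(S>120)&(V>80),.151)
show("blue",(H>95)&(H<125)&(S>100),.162)
show("white",(V>238)&(S<25),.161)
show("dark",(V<110)&(S<80),.15)
show("knob",(V<60),.178,6)
lid=(V>120).astype(np.uint8)
cs=max(cv2.findContours(lid,0,2)[0],key=cv2.contourArea)
r=cv2.minAreaRect(cs);print(r);b=cv2.boxPoints(r)+[x0,y0];print(b,ray(c,b,.15).round(4))
g=f[w].mean(2);print(np.round(g[45:46,60:125]))
E
```

```text
green (72, np.float64(371.46), np.float64(175.58)) [132, 46, 10, 10] [ 0.5527 -0.1354  0.151 ]
blue (216, np.float64(267.38), np.float64(187.86)) [22, 53, 22, 21] [0.521  0.1814 0.162 ]
white (8051, np.float64(311.45), np.float64(193.75)) [7, 9, 154, 112] [0.4998 0.0489 0.161 ]
white (101, np.float64(267.83), np.float64(188.11)) [28, 58, 11, 11] [0.5203 0.1802 0.161 ]
dark (9128, np.float64(318.09), np.float64(190.46)) [0, 0, 165, 130] [0.511  0.0286 0.15  ]
dark (84, np.float64(365.13), np.float64(156.35)) [121, 23, 20, 17] [ 0.6136 -0.1189  0.15  ]
dark (22, np.float64(333.91), np.float64(169.91)) [97, 43, 5, 5] [ 0.5734 -0.0214  0.15  ]
dark (34, np.float64(369.82), np.float64(177.97)) [130, 46, 13, 12] [ 0.5456 -0.1302  0.15  ]
dark (112, np.float64(300.7), np.float64(187.96)) [60, 57, 16, 17] [0.52   0.0813 0.15  ]
dark (80, np.float64(376.64), np.float64(197.56)) [137, 68, 11, 11] [ 0.4848 -0.1482  0.15  ]
knob (8894, np.float64(318.35), np.float64(190.28)) [0, 0, 165, 130] [0.5073 0.028  0.178 ]
knob (11, np.float64(333.91), np.float64(169.64)) [98, 43, 3, 4] [ 0.5685 -0.0201 
[... 237 characters left out ...]
69, 9, 9] [ 0.4822 -0.1421  0.178 ]
((80.94119262695312, 63.264705657958984), (86.82775115966797, 144.30868530273438), 75.96376037597656)
[[235.41178417 163.64705276]
 [375.41178894 128.64706039]
 [396.47059631 212.88235474]
 [256.47059631 247.88235474]] [[ 0.6012  0.2818  0.15  ]
 [ 0.7016 -0.1551  0.15  ]
 [ 0.4367 -0.2059  0.15  ]
 [ 0.3423  0.2168  0.15  ]]
[[239. 239. 239. 239. 239. 239. 239. 239. 239. 238. 239. 239. 238. 239.
  238. 239. 239. 238. 239. 239. 239. 239. 240. 248. 255. 255. 255. 255.
  255. 255. 255. 255. 255. 255. 255. 252. 165.  68.  52.  54.  49.  59.
  137. 246. 255. 255. 255. 255. 255. 255. 255. 255. 255. 255. 248. 237.
  239. 239. 240. 246. 253. 255. 252. 233. 217.]]
```

Run:
```python
import cv2
f=cv2.imread("pics/top0.png")[125:255,235:400];cv2.imwrite("pics/crop.png",cv2.resize(f,None,fx=4.5,fy=4.5,interpolation=cv2.INTER_CUBIC))
```

```text
(no output)
```

View pics/crop.png

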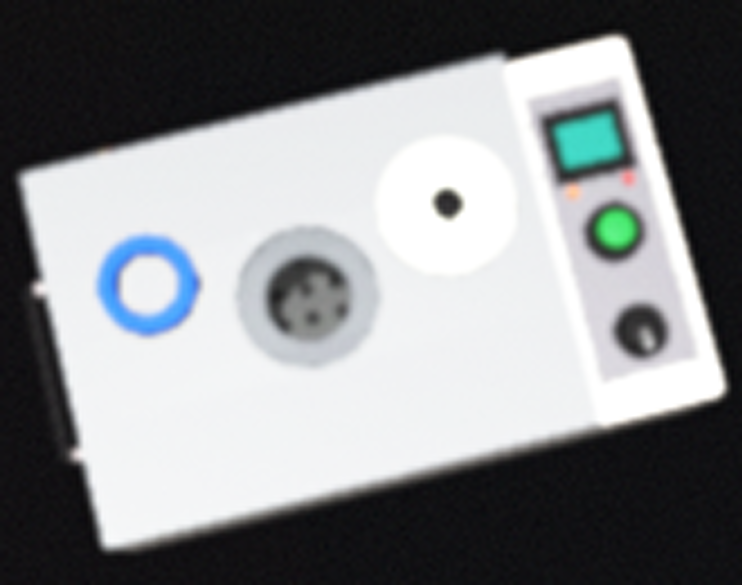

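The crop shows the seat ring at about crop (308,296), the cover at (446,204) and the button at (614,230), all distinct. Next I'll fit the seat ring and cover outlines.

Run:
```python
from h import *
c=dict(np.load("top0.npz"));g=c["frame"].mean(2)
def circ(m,z,box):
    x0,y0,x1,y1=box
    k=m[y0:y1,x0:x1].astype(np.uint8)
    cs=max(cv2.findContours(k,0,cv2.CHAIN_APPROX_NONE)[0],key=cv2.contourArea)
    p=ray(c,cs.reshape(-1,2)+[x0,y0],z)
    (x,y),r=cv2.minEnclosingCircle(p[:,:2].astype(np.float32));A=np.c_[2*p[:,:2],np.ones(len(p))]
    s=np.linalg.lstsq(A,(p[:,:2]**2).sum(1),rcond=None)[0];return s[:2].round(4),np.sqrt(s[2]+s[0]**2+s[1]**2).round(4),len(p)
print("seat",circ(g<228,.155,(284,170,320,210)))
print("cover",circ(g>246,.161,(314,150,352,190)))
p=ray(c,[[371.46,175.58]],.151)
```

```text
seat (array([0.512 , 0.0747]), np.float64(0.0478), 90)
cover (array([ 0.5705, -0.0203]), np.float64(0.0469), 87)
```

```bash
python3 -m creep '{"translation":[[0,0,0],[0,0,0],[0,0,0],[0,0,0],[0,0,0]],"turn":[[0,0,-0.057],[0,0,-0.057],[0,0,-0.057],[0,0,-0.057],[0,0,-0.057]],"grip":[0.46,0.46,0.46,0.46,0.46]}'; python3 -m creep '{"translation":[[0,0,0],[0,0,0],[0,0,0],[0,0,0],[0,0,0]],"turn":[[0,0,-0.057],[0,0,-0.057],[0,0,-0.057],[0,0,-0.057],[0,0,-0.057]],"grip":[0.46,0.46,0.46,0.46,0.46]}'
cat >> h.py <<'E'
def plan(goal):
    from cell import env
    from scipy.spatial.transform import Rotation as Ro
    o=env.get_obs();R=Ro.from_euler("xyz",o["tool_rot"],degrees=True)
    d=R.inv().apply(np.array(goal)-o["tool_pos"])
    print("t",o["time_s"],np.round(o["tool_pos"],4),np.round(o["tool_rot"],2),"w",round(o["grip_width"],4),"F",np.round(o["force"],1),"delta units",np.round(d/.08,3))
E
python3 - <<'E'
from h import *
s=np.array([.512,.0747]);c=np.array([.5705,-.0203]);u=(s-c)/np.linalg.norm(s-c);print(np.degrees(np.arctan2(u[1],u[0])))
for k in(.051,.066):print(k,c-k*u,s-k*u)
plan([*(c-.07*u),.215])
E
```

```text
time_s: 0.72
tool_pos: [0.2134, -0.6136, 0.2219]
tool_rot: [-180.0, -0.0, 70.8]
force: [0.8, -0.3, 0.7]
grip_width: 0.0454
grasp_force: 0.0
time_s: 1.35
tool_pos: [0.2134, -0.6136, 0.2219]
tool_rot: [180.0, -0.1, 122.1]
force: [-0.9, 0.4, 0.2]
grip_width: 0.0402
grasp_force: 0.0
121.62432425971537
0.051 [ 0.59724172 -0.06372672] [0.53874172 0.03127328]
0.066 [ 0.60510693 -0.07649929] [0.54660693 0.01850071]
t 1.35 [ 0.2134 -0.6136  0.2219] [ 1.7999e+02 -6.0000e-02  1.2212e+02] w 0.0402 F [-0.9  0.4  0.2] delta units [3.033 7.716 0.092]
```

```bash
Z='x'; python3 -m creep '{"translation":[[0.25,0.64,0],[0.25,0.64,0],[0.25,0.64,0],[0.25,0.64,0],[0.25,0.64,0]],"turn":[[0,0,0],[0,0,0],[0,0,0],[0,0,0],[0,0,0]],"grip":[0.46,0.46,0.46,0.46,0.46]}'; python3 -m creep '{"translation":[[0.25,0.64,0],[0.25,0.64,0],[0.25,0.64,0],[0.25,0.64,0],[0.25,0.64,0]],"turn":[[0,0,0],[0,0,0],[0,0,0],[0,0,0],[0,0,0]],"grip":[0.46,0.46,0.46,0.46,0.46]}'
python3 -c "
from h import *;plan([.6072,-.0799,.215])"
```

```text
time_s: 1.98
tool_pos: [0.3792, -0.3924, 0.2222]
tool_rot: [-180.0, -0.0, 121.8]
force: [1.0, -1.0, -0.1]
grip_width: 0.0404
grasp_force: 0.0
time_s: 2.6
tool_pos: [0.544, -0.1729, 0.2223]
tool_rot: [-180.0, 0.0, 121.8]
force: [1.1, -0.8, -0.1]
grip_width: 0.0401
grasp_force: 0.0
t 2.6 [ 0.544  -0.1729  0.2223] [-1.7997e+02  1.0000e-02  1.2176e+02] w 0.0401 F [ 1.1 -0.8 -0.1] delta units [0.573 1.284 0.09 ]
```

```bash
python3 -m creep '{"translation":[[0.19,0.43,0],[0.19,0.43,0],[0.19,0.42,0],[0,0,0.2],[0,0,0]],"turn":[[0,0,0],[0,0,0],[0,0,0],[0,0,0],[0,0,0]],"grip":[0.46,0.46,0.46,0.46,0.46]}'
python3 - <<'E'
from h import *
from cell import env
plan([.6072,-.0799,.158])
for n in("wrist","top"):
    c=env.read_camera(n);cv2.imwrite(f"pics/{n}1.png",c["frame"][:,:,::-1]);np.savez(f"{n}1.npz",**c)
E
```

```text
time_s: 3.22
tool_pos: [0.6049, -0.0825, 0.2043]
tool_rot: [-179.8, -0.1, 121.8]
force: [-0.4, -0.3, -0.5]
grip_width: 0.0401
grasp_force: 0.0
t 3.225 [ 0.6049 -0.0825  0.2043] [-1.7978e+02 -1.1000e-01  1.2176e+02] w 0.0401 F [-0.4 -0.3 -0.5] delta units [0.011 0.044 0.579]
```

View pics/wrist1.png

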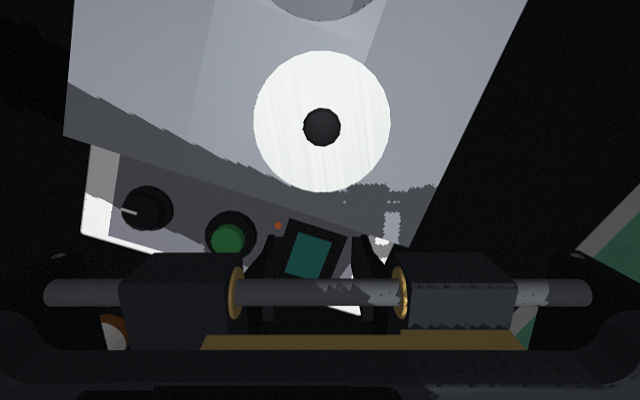

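The wrist view shows the cover centred at about (321,121), in line with the fingers, with the seat edge at top centre (320,0) and the button at (229,236). I'll refine positions from this nearer view.

Run:
```python
from h import *
c=dict(np.load("wrist1.npz"));f=c["frame"];g=f.mean(2)
def fit(p):
    A=np.c_[2*p[:,:2],np.ones(len(p))];s=np.linalg.lstsq(A,(p[:,:2]**2).sum(1),rcond=None)[0];return s[:2].round(4),np.sqrt(s[2]+s[0]**2+s[1]**2).round(4)
m=(g>200);m[200:]=0;m[:,:240]=0;m[:,400:]=0
cs=max(cv2.findContours(m.astype(np.uint8),0,cv2.CHAIN_APPROX_NONE)[0],key=cv2.contourArea).reshape(-1,2)
print("cover",fit(ray(c,cs,.161)))
h=cv2.cvtColor(f,cv2.COLOR_RGB2HSV)
for b in blobs((h[...,0]>50)&(h[...,0]<75)&(h[...,1]>100),100):print("btn",b,ray(c,[b[1:3]],.151))
print(g[0,255:395:5].round(),g[10,255:395:5].round(),g[5:40:2,320].round())
```

```text
cover (array([ 0.5687, -0.0206]), np.float64(0.0451))
btn (838, np.float64(227.34), np.float64(238.91), [210, 223, 35, 30]) [[ 0.55220368 -0.13278146  0.151     ]]
[162. 163. 163. 160. 123. 124. 123. 125. 124. 125. 126. 126. 128. 127.
 128. 130. 130. 131. 130. 130. 109. 110. 110.  86. 165. 165. 165. 146.] [160. 160. 161. 162. 163. 168. 134. 126. 126. 127. 127. 126. 128. 129.
 130. 130. 130. 131. 130. 123. 111. 162. 168. 168. 168. 167. 147. 148.] [127. 129. 129. 130. 128. 129. 130. 128. 145. 174. 175. 173. 166. 169.
 168. 169. 167. 167.]
```

```bash
python3 -m creep '{"translation":[[0,0.04,0.25],[0,0,0.2],[0,0,0.12],[0,0,0]],"turn":[[0,0,0],[0,0,0],[0,0,0],[0,0,0]],"grip":[0.46,0.46,0.46,0.46]}'
python3 -c "
from h import *;plan([.5387,.0313,.158])"
```

```text
time_s: 3.82
tool_pos: [0.6084, -0.0799, 0.1597]
tool_rot: [-179.9, -0.1, 121.8]
force: [-0.6, 0.0, -0.5]
grip_width: 0.0399
grasp_force: 0.0
t 3.825 [ 0.6084 -0.0799  0.1597] [-1.7991e+02 -8.0000e-02  1.2178e+02] w 0.0399 F [-0.6  0.  -0.5] delta units [ 1.641 -0.008  0.023]
```

```bash
python3 -m creep '{"translation":[[0.06,0,0.02],[0.09,0,0],[0.09,0,0],[0.09,0,0],[0.09,0,0]],"turn":[[0,0,0],[0,0,0],[0,0,0],[0,0,0],[0,0,0]],"grip":[0.46,0.46,0.46,0.46,0.46]}'; python3 -m creep '{"translation":[[0.08,0,0],[0.08,0,0],[0.08,0,0],[0.08,0,0],[0.08,0,0]],"turn":[[0,0,0],[0,0,0],[0,0,0],[0,0,0],[0,0,0]],"grip":[0.46,0.46,0.46,0.46,0.46]}'
python3 -c "
from h import *;plan([.5387,.0313,.158])"
```

```text
time_s: 4.45
tool_pos: [0.5915, -0.0514, 0.1597]
tool_rot: [180.0, 0.1, 121.8]
force: [1.4, -0.6, 0.2]
grip_width: 0.04
grasp_force: 0.7
time_s: 5.08
tool_pos: [0.5745, -0.0239, 0.1594]
tool_rot: [180.0, 0.0, 121.8]
force: [0.8, -1.6, 2.2]
grip_width: 0.0403
grasp_force: 1.0
t 5.075 [ 0.5745 -0.0239  0.1594] [1.7999e+02 2.0000e-02 1.2178e+02] w 0.0403 F [ 0.8 -1.6  2.2] delta units [ 0.822 -0.018  0.018]
```

Run:
```python
from h import *
from cell import env
c=env.read_camera("wrist");cv2.imwrite("pics/wrist2.png",c["frame"][:,:,::-1]);np.savez("wrist2.npz",**c)
plan([.5387,.0313,.158])
```

```text
t 5.125 [ 0.574  -0.0227  0.1594] [-1.7999e+02 -3.0000e-02  1.2185e+02] w 0.0401 F [-0.  -0.9  0.6] delta units [ 0.806 -0.019  0.018]
```

View pics/wrist2.png

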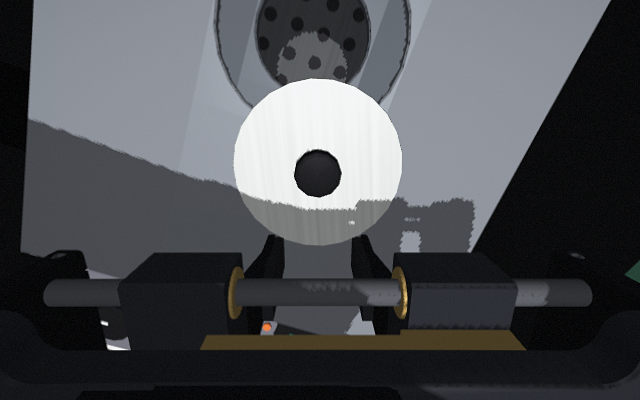

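The cover sits in the finger cradle, centred at (318,162). The seat rim spans columns 215 to 410 at row ~15, so the seat is slightly left of the cover's line. I'll measure that offset.

Run:
```python
from h import *
c=dict(np.load("wrist2.npz"));f=c["frame"];g=f.mean(2)
def fit(p):
    A=np.c_[2*p[:,:2],np.ones(len(p))];s=np.linalg.lstsq(A,(p[:,:2]**2).sum(1),rcond=None)[0];return s[:2],np.sqrt(s[2]+s[0]**2+s[1]**2).round(4)
m=(g>195);m[200:]=0;m[:,:225]=0;m[:,410:]=0
cs=max(cv2.findContours(m.astype(np.uint8),0,cv2.CHAIN_APPROX_NONE)[0],key=cv2.contourArea).reshape(-1,2)
cs=cs[cs[:,1]<185];p=ray(c,cs,.161)
p=p[:];C,r=fit(p);print("cover",C,r)
e=[]
for y in range(2,90,4):
    for rng in((205,260),(370,418)):
        row=cv2.GaussianBlur(f[y:y+1].astype(np.float32).mean(2),(3,1),0)[0,rng[0]:rng[1]];i=int(np.argmin(row)) 
        if row[i]<90:e.append([rng[0]+i,y])
print(e);S,r=fit(ray(c,e,.155));print("seat",S,r)
yaw=np.radians(121.85);x=np.array([np.cos(yaw),np.sin(yaw)]);y=np.array([np.sin(yaw),-np.cos(yaw)])
print("along,lat mm",(S-C)@x*1e3,(S-C)@y*1e3, "cover from tcp",(C-[.574,-.0227])@x,(C-[.574,-.0227])@y)
```

```text
cover [0.54674043 0.01958997] 0.0451
[[219, 2], [405, 2], [219, 6], [405, 6], [218, 10], [406, 10], [259, 14], [407, 14], [259, 18], [407, 18], [259, 22], [407, 22], [258, 26], [407, 26], [258, 30], [407, 30], [258, 34], [407, 34], [259, 38], [406, 38], [259, 42], [407, 42], [259, 46], [405, 46], [259, 50], [404, 50], [220, 54], [404, 54], [222, 58], [402, 58], [223, 62], [401, 62], [225, 66], [400, 66], [227, 70], [399, 70], [228, 74], [396, 74], [230, 78], [394, 78], [232, 82], [392, 82], [235, 86], [390, 86]]
seat [0.51671205 0.06919542] 0.0426
along,lat mm 57.98237641309793 0.6695754080714538 cover from tcp 0.05030727479571984 -0.0008388618184742638
```

Run:
```python
from h import *
c=dict(np.load("wrist2.npz"));g=c["frame"].mean(2);e=[]
for y in range(2,90,4):
    for a,b in((205,240),(385,415)):
        i=int(np.argmin(g[y,a:b]))
        if g[y,a+i]<110 and 0<i<b-a-1:e.append([a+i,y])
p=ray(c,e,.155)[:,:2];A=np.c_[2*p,np.ones(len(p))];s=np.linalg.lstsq(A,(p**2).sum(1),rcond=None)[0]
S=s[:2];print(e,S,np.sqrt(s[2]+S@S));C=np.array([.54674,.01959])
yaw=np.radians(121.85);x=np.array([np.cos(yaw),np.sin(yaw)]);y=np.array([np.sin(yaw),-np.cos(yaw)])
print((S-C)@x*1e3,(S-C)@y*1e3)
```

```text
[[219, 2], [405, 2], [218, 6], [406, 6], [218, 10], [407, 10], [217, 14], [408, 14], [217, 18], [407, 18], [217, 22], [407, 22], [216, 26], [407, 26], [217, 30], [407, 30], [217, 34], [407, 34], [218, 38], [407, 38], [219, 42], [407, 42], [219, 46], [406, 46], [220, 50], [404, 50], [220, 54], [404, 54], [222, 58], [402, 58], [223, 62], [401, 62], [225, 66], [400, 66], [227, 70], [399, 70], [228, 74], [396, 74], [230, 78], [394, 78], [232, 82], [392, 82], [235, 86], [390, 86]] [0.50977472 0.07441728] 0.04675241482309707
66.07855686199018 -2.4673041946913497
```

```bash
python3 -m creep '{"translation":[[0.07,-0.005,0],[0.07,-0.004,0],[0.07,-0.004,0],[0.07,-0.004,0],[0.07,-0.004,0]],"turn":[[0,0,0],[0,0,0],[0,0,0],[0,0,0],[0,0,0]],"grip":[0.46,0.46,0.46,0.46,0.46]}'; python3 -m creep '{"translation":[[0.07,-0.004,0],[0.07,-0.003,0],[0.06,-0.003,0],[0.06,0,0],[0.04,0,0]],"turn":[[0,0,0],[0,0,0],[0,0,0],[0,0,0],[0,0,0]],"grip":[0.46,0.46,0.46,0.46,0.46]}'
python3 - <<'E'
from h import *
from cell import env
c=env.read_camera("wrist");cv2.imwrite("pics/wrist3.png",c["frame"][:,:,::-1]);np.savez("wrist3.npz",**c)
plan([.539,.030,.158])
E
```

```text
time_s: 5.75
tool_pos: [0.5582, -0.0009, 0.1594]
tool_rot: [-180.0, 0.0, 121.8]
force: [1.3, -1.3, 0.4]
grip_width: 0.04
grasp_force: 1.0
time_s: 6.38
tool_pos: [0.545, 0.019, 0.1593]
tool_rot: [-180.0, 0.0, 121.8]
force: [0.4, -2.6, 1.1]
grip_width: 0.04
grasp_force: 1.1
t 6.425 [0.5448 0.0195 0.1594] [-1.7999e+02 -1.0000e-02  1.2182e+02] w 0.0401 F [ 0.7 -0.6  0.9] delta units [0.15  0.008 0.017]
```

View pics/wrist3.png

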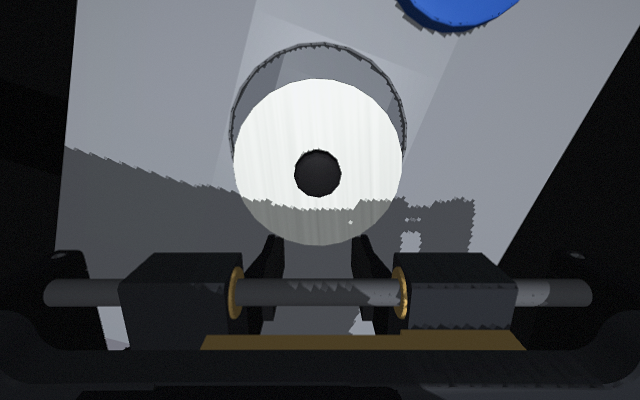

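The cover (318,162) is now aligned with the seat arc, whose top is at row 43 and sides at columns 230 to 406. About 17 mm remains.

```bash
python3 -m creep '{"translation":[[0.03,0,0.01],[0.03,0,0],[0.03,0,0],[0.03,0,0],[0.02,0,0]],"turn":[[0,0,0],[0,0,0],[0,0,0],[0,0,0],[0,0,0]],"grip":[0.46,0.46,0.46,0.46,0.46]}'; python3 -m creep '{"translation":[[0.02,0,0],[0.02,0,0],[0.02,0,0],[0.01,0,0],[0,0,0]],"turn":[[0,0,0],[0,0,0],[0,0,0],[0,0,0],[0,0,0]],"grip":[0.46,0.46,0.46,0.46,0.46]}'
python3 - <<'E'
from h import *
from cell import env
c=env.read_camera("wrist");cv2.imwrite("pics/wrist4.png",c["frame"][:,:,::-1]);np.savez("wrist4.npz",**c)
plan([.539,.030,.158])
E
```

```text
time_s: 7.05
tool_pos: [0.5385, 0.029, 0.158]
tool_rot: [-179.9, -0.1, 121.8]
force: [0.6, -0.3, -0.8]
grip_width: 0.04
grasp_force: 0.3
time_s: 7.68
tool_pos: [0.5362, 0.0331, 0.1585]
tool_rot: [-180.0, 0.0, 121.8]
force: [-0.2, 0.2, 0.2]
grip_width: 0.0399
grasp_force: 0.0
t 7.725 [0.5363 0.033  0.1585] [-180.      0.    121.78] w 0.0402 F [-0.4 -0.1  0.7] delta units [-0.05   0.009  0.007]
```

View pics/wrist4.png

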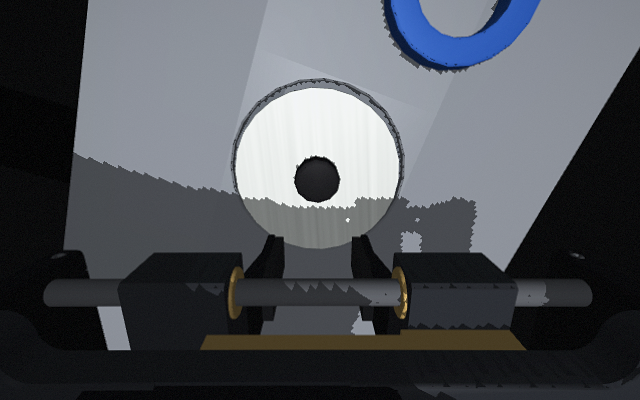

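The cover now sits in the seat ring, with a thin even rim gap at columns 232 to 404 and its front at row 82. I'll check flatness by depth, and also the collar height in the earlier picture.

```bash
cat >> h.py <<'E'
def cloud(c):
    v,u=np.mgrid[0:400,0:640];p=cv2.undistortPoints(np.c_[u.ravel(),v.ravel()].astype(float).reshape(-1,1,2),c["K"],c["D"]).reshape(-1,2)
    z=c["z_map"].ravel();R=cv2.Rodrigues(c["rvec"])[0]
    return ((np.c_[p,np.ones(len(p))]*z[:,None]-np.ravel(c["tvec"]))@R).reshape(400,640,3)
E
python3 - <<'E'
from h import *
P=cloud(dict(np.load("wrist1.npz")))
for n,pts in dict(button=(228,238),collarL=(208,234),collarT=(229,214),collarR=(252,232),console=(180,240),display=(310,255),lid=(200,90)).items():print(n,P[pts[1]-1:pts[1]+2,pts[0]-1:pts[0]+2].reshape(-1,3).mean(0).round(4))
P=cloud(dict(np.load("wrist4.npz")))
for n,(u,v) in dict(front=(318,95),left=(242,165),right=(394,165),rear=(318,238),lidL=(180,120),lidR=(440,160),lidF=(318,60)).items():print(n,P[v-2:v+3,u-2:u+3].reshape(-1,3).mean(0).round(4))
E
python3 -m creep '{"translation":[[-0.1,0,0],[-0.1,0,-0.1],[0,0,-0.4],[0,0,-0.4],[0,0,0]],"turn":[[0,0,0],[0,0,0],[0,0,0],[0,0,0],[0,0,0]],"grip":[0.46,0.46,0.46,0,0]}' 5
python3 -c "
from h import *;plan([.5523,-.1345,.2])"
```

```text
button [ 0.5523 -0.132   0.1506]
collarL [ 0.5365 -0.1425  0.1414]
collarT [ 0.5431 -0.1185  0.1405]
collarR [ 0.5661 -0.1223  0.1411]
console [ 0.5173 -0.1667  0.1302]
display [ 0.6126 -0.1073  0.1585]
lid [ 0.4886 -0.0438  0.1547]
front [0.4889 0.1088 0.1555]
left [0.4724 0.0555 0.1555]
right [0.544  0.0999 0.1555]
rear [0.5315 0.0402 0.1554]
lidL [0.433  0.0593 0.1544]
lidR [0.5644 0.1155 0.1545]
lidF [0.4801 0.1229 0.1549]
time_s: 8.35
tool_pos: [0.5468, 0.0191, 0.2337]
tool_rot: [179.7, 0.2, 121.7]
force: [-0.3, 0.3, -0.5]
grip_width: 0.0275
grasp_force: 0.0
t 8.35 [0.5468 0.0191 0.2337] [179.75   0.19 121.74] w 0.0275 F [-0.3  0.3 -0.5] delta units [-1.667 -0.954  0.422]
```

All four cover points are level at about 155.5 mm, 1 mm above the lid, so it is seated flat. The collar is about 141 mm high, so shut fingers can press the button fully.

```bash
python3 -m creep '{"translation":[[-0.42,-0.24,0],[-0.42,-0.24,0],[-0.42,-0.24,0],[-0.41,-0.23,0],[0,0,0.4]],"turn":[[0,0,0],[0,0,0],[0,0,0],[0,0,0],[0,0,0]],"grip":[0,0,0,0,0]}'; python3 -m creep '{"translation":[[0,0,0],[0,0,0]],"turn":[[0,0,0],[0,0,0]],"grip":[0,0]}'
python3 - <<'E'
from h import *
from cell import env
plan([.5523,-.1345,.154])
c=env.read_camera("wrist");cv2.imwrite("pics/wrist5.png",c["frame"][:,:,::-1])
E
```

```text
time_s: 8.98
tool_pos: [0.5515, -0.1396, 0.1992]
tool_rot: [179.9, 0.2, 121.4]
force: [0.2, 0.8, -1.2]
grip_width: 0.0004
grasp_force: 0.0
time_s: 9.22
tool_pos: [0.5507, -0.1336, 0.199]
tool_rot: [180.0, -0.0, 121.8]
force: [0.2, 0.5, 1.0]
grip_width: 0.0003
grasp_force: 0.0
t 9.225 [ 0.5507 -0.1336  0.199 ] [179.99  -0.   121.84] w 0.0003 F [0.2 0.5 1. ] delta units [-0.02   0.011  0.563]
```

View pics/wrist5.png

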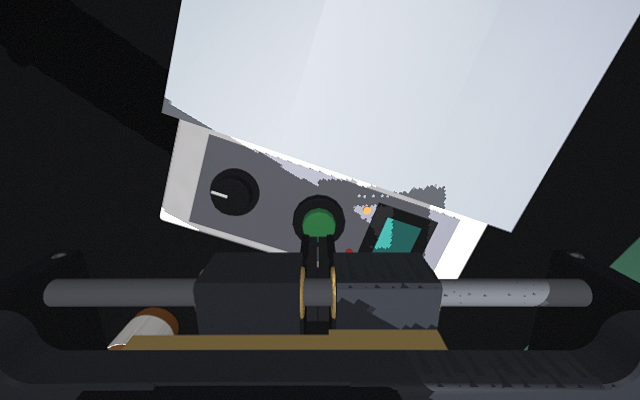

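The shut fingers line up with the green button at (318,222), and nothing else is below them. Next is the descent.

```bash
python3 -m creep '{"translation":[[-0.02,0.01,0.25],[0,0,0.2],[0,0,0.08],[0,0,0],[0,0,0]],"turn":[[0,0,0],[0,0,0],[0,0,0],[0,0,0],[0,0,0]],"grip":[0,0,0,0,0]}'; python3 -m creep '{"translation":[[0,0,0.03],[0,0,0.02],[0,0,0.02],[0,0,0.02],[0,0,0]],"turn":[[0,0,0],[0,0,0],[0,0,0],[0,0,0],[0,0,0]],"grip":[0,0,0,0,0]}'
```

```text
time_s: 9.9
tool_pos: [0.5523, -0.1351, 0.1565]
tool_rot: [180.0, 0.0, 121.8]
force: [0.1, 0.3, 0.9]
grip_width: 0.0004
grasp_force: 0.0
time_s: 10.52
tool_pos: [0.5521, -0.1351, 0.1492]
tool_rot: [-180.0, 0.0, 121.8]
force: [-1.9, 0.6, 3.4]
grip_width: 0.0004
grasp_force: 1.5
```

```bash
python3 -m creep '{"translation":[[0,0,0.02],[0,0,0.02],[0,0,0]],"turn":[[0,0,0],[0,0,0],[0,0,0]],"grip":[0,0,0]}';  python3 -m creep '{"translation":[[0,0,0.02],[0,0,0],[0,0,0]],"turn":[[0,0,0],[0,0,0],[0,0,0]],"grip":[0,0,0]}'
```

```text
time_s: 10.9
tool_pos: [0.5521, -0.1351, 0.1465]
tool_rot: [-180.0, 0.0, 121.8]
force: [-2.5, -0.4, 6.8]
grip_width: 0.0005
grasp_force: 3.6
time_s: 11.28
tool_pos: [0.5522, -0.1351, 0.1463]
tool_rot: [-180.0, 0.1, 121.8]
force: [-4.9, 1.7, 14.9]
grip_width: 0.0005
grasp_force: 7.4
```

The button has bottomed: height has stopped at 146.3 mm while the force rises to 15 N. I'll release, back off and verify.

```bash
python3 -m creep '{"translation":[[0,0,-0.06],[0,0,-0.2],[0,0,-0.5],[0,0,-0.5],[0,0,0]],"turn":[[0,0,0],[0,0,0],[0,0,0],[0,0,0],[0,0,0]],"grip":[0,0,0,0,0]}'; python3 -m creep '{"translation":[[-0.6,0,0],[-0.6,0,0],[-0.3,0,0],[0,0,0],[0,0,0]],"turn":[[0,0,0],[0,0,0],[0,0,0],[0,0,0],[0,0,0]],"grip":[0,0,0,0,0]}'
python3 - <<'E'
from h import *
from cell import env
o=env.get_obs();print(o["tool_pos"],o["force"])
c=env.read_camera("wrist");P=cloud(c);h=cv2.cvtColor(c["frame"],cv2.COLOR_RGB2HSV)
m=(h[...,0]>50)&(h[...,0]<75)&(h[...,1]>100)
for b in blobs(m,100):u,v=int(b[1]),int(b[2]);print("btn",b,P[v-2:v+3,u-2:u+3].reshape(-1,3).mean(0))
t=env.read_camera("top");a=cv2.imread("pics/top0.png")
b=t["frame"][:,:,::-1];cv2.imwrite("pics/final.png",np.vstack([cv2.resize(x[110:260,130:500],None,fx=2,fy=2) for x in(a,b)])[:600])
E
```

```text
time_s: 11.9
tool_pos: [0.5541, -0.1351, 0.2487]
tool_rot: [179.7, 0.3, 121.8]
force: [0.2, 0.2, -0.5]
grip_width: 0.0006
grasp_force: 0.0
time_s: 12.52
tool_pos: [0.6148, -0.2354, 0.2444]
tool_rot: [-180.0, -0.1, 121.9]
force: [-0.3, 0.7, -0.1]
grip_width: 0.0005
grasp_force: 0.0
[ 0.61482828 -0.23536484  0.24439499] [-0.25740546  0.68449342 -0.10027702]
btn (912, np.float64(317.46), np.float64(62.39), [302, 45, 32, 36]) [ 0.55228409 -0.13655293  0.15035253]
```

View pics/final.png

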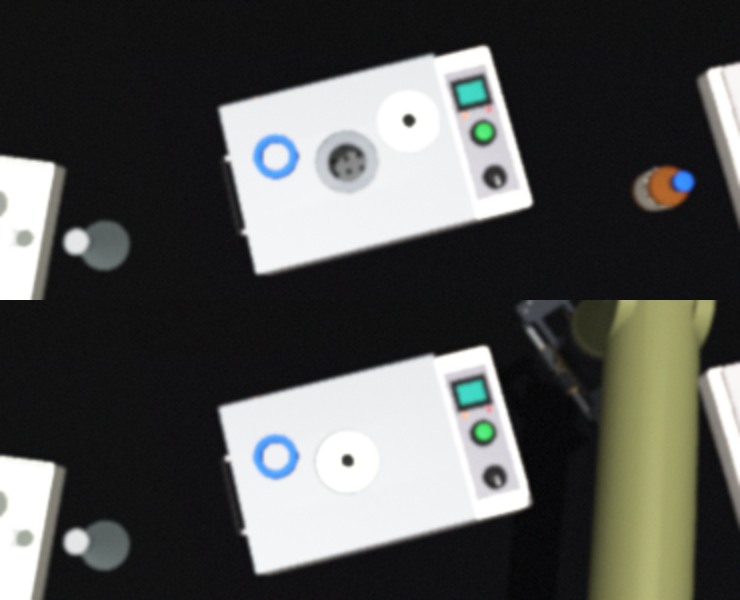

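The cover is in the seat at (347,460). The weight and flask are unmoved, and the button is back up at 150.4 mm. The arm hides the bottle in this view, but it only passed about 70 mm above it.

```bash
python3 -c "
from cell import env;print(env.sign_off())"
```

```text
the job is handed in; nothing more can be done
None
```

The cover is back in its seat and lying flat, the start button was pressed right down and came back up, the weight and flask have not moved, the bottle was hidden from the last picture but never approached, and the job is handed in at about 12.6 s.

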